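Poke the seal insert up out of the pump head

TASK

Free the white seal insert that sits sunk in one of the two pump-head blocks: lift that block upright and set it down, without dropping it, over the thin ejector pin, so that the pin enters the access hole from below and pokes the insert up. Leave the block sitting flat on the ejector's base plate, the pin inside it and the insert standing proud in its recess, and leave the empty block where it is.

Things in the scene. Friction and masses are not known exactly. Their poses are not given: they have to be found in the camera images.
- head: The pump head to work on: grey metal block, 84 (x) by 52 (y) by 40 mm high, up to 0.55 kg, lying flat; 8 mm fittings on both small ends. Central recess in its top, 38 mm across, 22 mm deep, with the white insert sunk in it; below it an access hole 28 mm across through the remaining 18 mm. Grasp across the 52 mm width. Origin: centre of its underside, z up.
- insert: White plastic seal insert: solid disc 36 mm across, 18 mm high, 40 g, lying loose on the floor of the head's recess, its top 4 mm below the block's top, so that it cannot be gripped. It covers the access hole; the small dark dot on its top is only a mark. Origin: centre of its underside, z up.
- ejector: Ejector fixed to the bench: dark steel plate 90 by 90 by 10 mm with one upright steel pin in its centre, 12 mm thick, 32 mm tall above the plate. With a block flat on the plate the insert stands 14 mm higher. Origin: centre of the plate's underside, below the pin. The similar stand with a thick post (36 mm) is not it: that post does not enter the hole.
- spare: The other pump head, to be left alone: same block (84 by 52 by 40 mm), but its recess is empty. Origin: centre of its underside, z up.
There are look-alikes about, which are no part of the job. Leave any orange or turquoise look-alike of the ejector alone. Leave any green look-alike of the head alone.

How it is judged (in metres and radians):
At the end, for the whole second after the job is handed in: The head rests upright (10 degrees) and flat on the ejector plate (within 5 mm), centred within 16 mm of the pin; the insert has risen at least 8 mm and is within 12 mm of the recess axis; both at rest; the empty head within 30 mm of its start (z of insert in the frame of head above 0.026 m and horizontal distance between insert and head below 0.012 m and horizontal distance between head and ejector below 0.016 m and z of head in the frame of ejector between 0.005 and 0.015 m and angle between head's own z axis and vertical below 0.17 rad and linear speed of each of head, insert below 0.02 m/s and distance of spare from where it was at the start of the episode below 0.03 m); the robot touches nothing.
It fails at once if the insert is thrown or tipped out of the head (horizontal distance between insert and head above 0.025 m).
It fails at once if the head is dropped from a height (falls freely faster than 0.7 m/s) (linear speed of head above 0.7 m/s and contact force between the fingers and head below 0.1 N).
It fails at once if the empty head is shifted by more than 30 mm (distance of spare from where it was at the start of the episode above 0.03 m).
It also fails if it takes over 40 s, if anything falls off the work surface, if the arm or the gripper's body presses on something with over 40 N, if the wrist force passes 120 N, or if a joint passes its speed limit or range.

ROBOT

A 6-joint arm with a two-finger parallel gripper is mounted at the origin on the work surface. World frame = base frame: x ahead of the robot, y to its left, z up, the work surface at z = 0. Lengths are in mm, angles in rad, forces in N, time in s.
With the tool pointing down it reaches from about 275 to 750 mm from the base axis. Payload 10.2 kg.
Tool frame: the origin (TCP) lies midway between the tips of the shut fingers; the grasp point (between the pads) lies grip_depth behind it (grip_depth is the distance from the TCP to the grasp point, in mm); z points along the fingers, y is the line along which they close (so a half turn about z gives the same grasp; the last joint's range is limited). The gripper opens to 85 mm and grips with 20 to 120 N. Pads are 22 mm wide; open, the fingers measure 114 mm over their backs; the gripper's body (76 mm by 85 mm) begins 54 mm behind the grasp point. The pads swing forward as they close: fully open they stand 13 mm farther back than shut.
Start: joints at [-1.333, 0.313, 1.498, -0, 1.331, -0.223], TCP at [233.438, -470.253, 196.094] pointing down, gripper open.
Joint ranges: [-2.94, 2.94], [-0.97, 2.17], [0.19, 2.56], [-1.23, 4.37], [0.02, 3.11], [-2.88, 2.88]. Speed limits (rad/s): [2.39, 2.39, 3.01, 3.14, 3.14, 3.14].

INTERFACE

Orientations are given as a unit quaternion [w, x, y, z].
In Python, from rig import * gives the robot as it stands.
- The arm moves only by the tool servo_tool, never from a script. Its argument "commands" is a list of rows, each a list of 3 entries, a list of its own where there are three numbers: the gripper command: -1 is fully open, 1 is shut, values between are in proportion, then the shift along the tool's x, y, z in m, then the turn, a rotation vector about the tool's x, y, z in units of 6 degrees (1.0 is 6 degrees). In form: [[grip, [dx, dy, dz], [ax, ay, az]], ...]. A call has 1 to 10 rows; each row shifts and turns the commanded pose from where the row before left it, along the tool's axes as they then stand; what a row does not reach is not made up. A row lasts 1/12 s, in which the tool goes at most 41.7 mm and 7.16 degrees, less where a joint would pass 70% of its speed; a pose out of reach is approached as far as the arm can. A call is refused whole if a number of a shift passes 0.0417 or a number of a turn 1, either way. A call with a gripper value outside its range is refused whole. The fingers move at their own pace and stop on an object; "squeeze" is the grip in N (left out, the last holds). Time passes only in rows, so rows that do not move let the fingers close. It gives the time, the measured TCP pose, the force, the opening and the grip force at its end, in the units of the state.
- sense(): the state, without advancing time (a new reading comes with each control period).
- capture(name): name is "side" or "top" or "wrist"; returns a dict with "pixels" (400x640x3 uint8, red, green, blue), "z_map" (400x640 float32, mm along the optical axis (not along the pixel's ray), 0 where there is no reading), "fx", "fy", "cx", "cy" (pixels), "rvec" (rotation vector, rad) and "tvec" (3), from world to camera coordinates, as OpenCV has them; the wrist camera has in their place "T_tool_cam" (4x4, takes a point from camera to tool coordinates, whose origin is the TCP and whose axes are the flange's). Camera axes: x right, y down, z forward; pixel columns grow to the right and rows downward; lengths in mm; the calibration is good to about 2 mm. A picture is of the moment at which its call begins: read the wrist's pose just before it.
- finish_job(): hands the job in; it is judged then, once.
The state is a dict: "time_s": time; "joints": joint angles; "dq": joint speeds; "tau": joint torques, N m; "eef_pos": TCP position; "ee_rot": TCP orientation; "force": force on the tool from outside, world axes, zero at the start; "wrist_torque": the same for the moment, N m; "grip_width": opening from 0.0 (shut) to 1.0 (fully open); "grip_force": force on a finger pad.
Only numpy, scipy, OpenCV 4.12 (cv2) and the standard library are available. Lean on these libraries where they do the work, as an engineer would, in place of code of your own. Each camera call takes 0.05 s, during which the arm holds its last target. There are 200 camera calls.

## Working session

There is one attempt and no reset: what is moved stays moved. The work goes in short steps, Python scripts to look and compute and a tool call to move; the robot and the scene stay as the last step left them, time stands still between calls to the robot, and variables do not carry over. Pictures are saved under pics/ and viewed, at most 10 in all, crops included, and the job is handed in when it is done.

Besides the shell and the picture viewer there is one more tool, called after "Emit:" as name(argument=value, ...), one argument or row to a line, values as JSON. servo_tool: Moves the arm, as the interface text tells. Its arguments: {"type":"object","properties":{"commands":{"type":"array"},"squeeze":{"type":"number"}},"required":["commands"]}

```bash
ls; mkdir -p pics; python3 - <<'E'
from rig import *
import cv2,pickle,numpy as np
s=sense();print(s)
for n in("top","side"):
    c=capture(n);pickle.dump(c,open(f"pics/{n}0.pkl","wb"));cv2.imwrite(f"pics/{n}0.png",c["pixels"][:,:,::-1])
    print(n,c["fx"],c["fy"],c["cx"],c["cy"],c["rvec"],c["tvec"])
E
```

```text
pics
{'time_s': 0.0, 'joints': array([-1.33337066e+00,  3.13450818e-01,  1.49847120e+00,  4.49370342e-05,
        1.33096652e+00, -2.23379618e-01]), 'dq': array([-0.00091678,  0.00121485,  0.00030218, -0.00057094, -0.00135471,
       -0.00129425]), 'tau': array([-1.18732933e-03, -4.12271404e+01, -2.59743083e+01, -3.03975366e-04,
        4.17719653e-03, -2.00591893e-05]), 'eef_pos': array([ 233.38871438, -469.93238494,  195.52183864]), 'ee_rot': array([-6.48078274e-04,  9.73575540e-01,  2.28364287e-01,  1.72709630e-05]), 'force': array([-0.45107059, -0.06357139, -0.56969434]), 'wrist_torque': array([ 0.00790375, -0.01206908,  0.03038982]), 'grip_force': 0.0, 'grip_width': 0.9996662966209129}
top 366.0961007075845 366.0961007075845 317.9355434598368 198.7009257912382 [ 2.13733801 -2.1372151   0.07018248] [  4.78255623 510.32241742 640.21812775]
side 472.7787484565974 472.7787484565974 318.68633482211305 199.0248867157785 [ 2.1805545  -0.14702073  0.07445141] [-526.00798955   86.6562739   891.14379571]
```

View pics/top0.png

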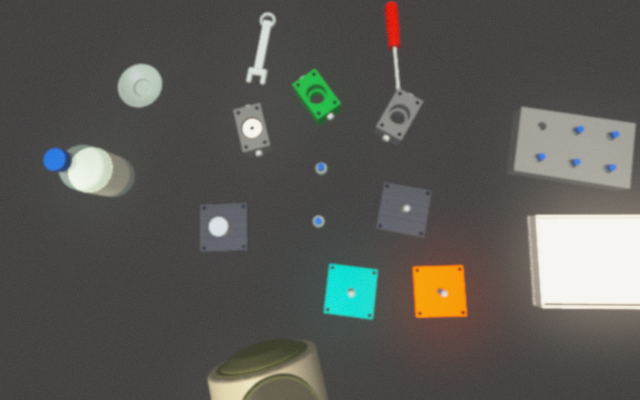

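View pics/side0.png

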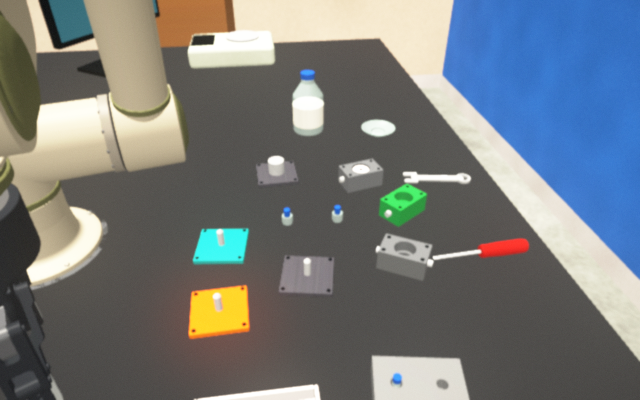

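Could be taken for the head (top view): grey block with white insert (252,128), grey empty block (400,117), green block (317,95). For the ejector: dark plate with thin pin (404,210), dark plate with thick post (223,227), turquoise (351,292), orange (440,291). By the description I choose the head at (252,128) and the ejector at (404,210). Next I check that choice in a close crop and measure both.

```bash
cat > h.py <<'E'
import cv2,numpy as np,pickle
from scipy.spatial.transform import Rotation as R
def cam(c,s=None):
    "camera rotation (cam->world) and centre"
    if "rvec" in c:
        Rm=cv2.Rodrigues(np.float64(c["rvec"]))[0].T
        return Rm,-Rm@np.float64(c["tvec"]).ravel()
    w,x,y,z=s["ee_rot"];Rt=R.from_quat([x,y,z,w]).as_matrix();T=np.array(c["T_tool_cam"])
    return Rt@T[:3,:3],Rt@T[:3,3]+s["eef_pos"]
def ray(c,uv,z,s=None):
    "pixels -> world points on plane z"
    Rm,o=cam(c,s);uv=np.atleast_2d(uv).astype(float)
    d=np.c_[(uv[:,0]-c["cx"])/c["fx"],(uv[:,1]-c["cy"])/c["fy"],np.ones(len(uv))]@Rm.T
    return o+d*((z-o[2])/d[:,2])[:,None]
def cloud(c,s=None):
    Rm,o=cam(c,s);v,u=np.mgrid[:400,:640];Z=c["z_map"]
    return (np.dstack([(u-c["cx"])/c["fx"]*Z,(v-c["cy"])/c["fy"]*Z,Z]))@Rm.T+o
def rect(P):
    (x,y),(a,b),_=r=cv2.minAreaRect(np.float32(P[:,:2]));q=cv2.boxPoints(r)
    e=[q[1]-q[0],q[2]-q[1]];l=max(e,key=np.linalg.norm)
    return np.round([x,y,max(a,b),min(a,b)],1),round(np.arctan2(l[1],l[0])%np.pi,3)
E
python3 - <<'E'
from h import *
c=pickle.load(open("pics/top0.pkl","rb"));P=cloud(c);im=c["pixels"]
print("cam",cam(c)[1].round())
def roi(u0,u1,v0,v1,f):
    m=np.zeros((400,640),bool);m[v0:v1,u0:u1]=f[v0:v1,u0:u1];return m
z=P[...,2];ok=c["z_map"]>0
for n,b in {"head":(225,285,95,165),"spare":(370,430,85,150)}.items():
    m=roi(*b,ok&(z>36)&(z<46));m=cv2.morphologyEx(m.astype(np.uint8),cv2.MORPH_OPEN,np.ones((9,9)))>0
    print(n,rect(P[m]),np.median(z[m]))
    v,u=np.nonzero(m);print(' plane40',rect(ray(c,np.c_[u,v],40)))
m=roi(225,285,95,165,im.min(2)>215);n,l,st,ce=cv2.connectedComponentsWithStats(m.astype(np.uint8))
i=1+st[1:,4].argmax();print("insert",ce[i],st[i],ray(c,ce[i],36))
m=roi(370,440,175,245,ok&(z>4)&(z<15));v,u=np.nonzero(m);print("plate",rect(P[m]),rect(ray(c,np.c_[u,v],10)),np.median(z[m]))
m=roi(370,440,175,245,ok&(z>33));print("pin",P[m].mean(0),m.sum(),P[m][:,2].max())
a=cv2.resize(im[90:170,215:295],(390,390),interpolation=2);b=cv2.resize(im[170:250,365:445],(390,390),interpolation=2)
cv2.imwrite("pics/crop.png",np.hstack([a,b])[:,:,::-1])
for n,b in {"bottle1":(308,332,158,178),"bottle2":(306,330,210,232)}.items():
    m=roi(*b,ok&(z>15));print(n,P[m].mean(0),P[m][:,2].max())
E
```

```text
cam [433. -29. 695.]
head (array([644.4, 130.2,  85.6,  51.9]), np.float32(0.245)) 40.65703482196227
 plane40 (array([644. , 129.9,  85. ,  52.2]), np.float32(0.24))
spare (array([ 665.9, -143.5,   84.8,   51.6]), np.float32(2.624)) 40.6188658836644
 plane40 (array([ 665.6, -143.2,   85.7,   51.8]), np.float32(2.622))
insert [251.67672414 127.78448276] [243 119  18  18 232] [[643.71276729 129.17889633  36.        ]]
plate (array([ 479.8, -149.8,  117.4,   90.3]), np.float32(2.956)) (array([ 479.6, -149.4,  117.3,   90.3]), np.float32(2.953)) 10.515325621934608
pin [ 492.71215652 -151.84690184   40.82219136] 39 43.865454556290615
bottle1 [568.95694877   0.78597622  25.17587213] 37.64480400840387
bottle2 [470.35937353   5.33269805  24.58925997] 36.50858279469139
```

View pics/crop.png

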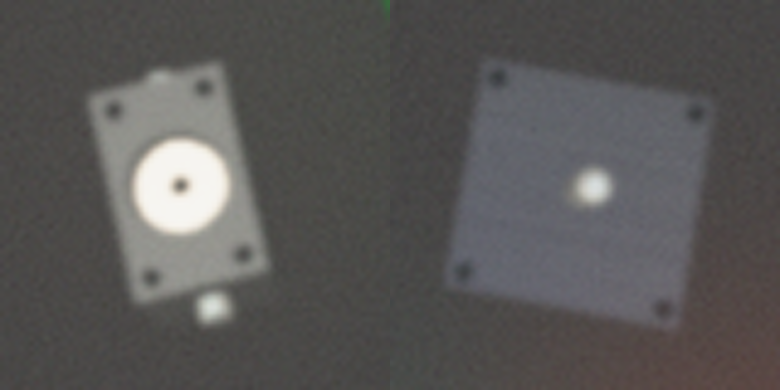

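The crop confirms both choices: the left half shows the grey block with the white disc and dot (head), and the right half shows the dark plate with the thin pin (ejector). I'll now turn the tool to the block's yaw and travel above it.

```bash
python3 -c "
import rig;print([n for n in dir(rig) if n[0]!='_']);print(getattr(rig,'grip_depth',None))"
```

```text
['PlanningError', 'capture', 'finish_job', 'grip_depth', 'sense']
18.700000000000003
```

Emit:
servo_tool(
  commands=[
    [-1, [0, 0, 0], [0, 0, 0.7]],
    [-1, [0, 0, 0], [0, 0, 0.7]],
    [-1, [0, 0, 0], [0, 0, 0.68]],
    [-1, [0.0135, -0.012, 0], [0, 0, 0]],
    [-1, [0.027, -0.0245, 0], [0, 0, 0]],
    [-1, [0.027, -0.0245, 0], [0, 0, 0]],
    [-1, [0.027, -0.0245, 0], [0, 0, 0]],
    [-1, [0.027, -0.0245, 0], [0, 0, 0]],
    [-1, [0.027, -0.0245, 0], [0, 0, 0]],
    [-1, [0.027, -0.0245, 0], [0, 0, 0]],
  ],
)

```text
time_s: 0.93
eef_pos: [366.0, -272.0, 195.9]
ee_rot: [-0.0, 0.993, 0.121, -0.0]
force: [0.6, -0.5, 1.1]
grip_width: 0.997
grip_force: 0.0
```

Emit:
servo_tool(
  commands=[
    [-1, [0.029, -0.026, 0], [0, 0, 0]],
    [-1, [0.029, -0.026, 0], [0, 0, 0]],
    [-1, [0.029, -0.026, 0], [0, 0, 0]],
    [-1, [0.029, -0.026, 0], [0, 0, 0]],
    [-1, [0.029, -0.026, 0], [0, 0, 0]],
    [-1, [0.029, -0.026, 0], [0, 0, 0]],
    [-1, [0.029, -0.026, 0], [0, 0, 0]],
    [-1, [0.029, -0.026, 0], [0, 0, 0]],
    [-1, [0.029, -0.026, 0], [0, 0, 0]],
    [-1, [0.029, -0.026, 0], [0, 0, 0]],
  ],
)

```text
time_s: 1.77
eef_pos: [585.1, 50.4, 195.8]
ee_rot: [-0.0, 0.993, 0.121, -0.0]
force: [-0.1, -1.5, 0.5]
grip_width: 1.002
grip_force: 0.0
```

Emit:
servo_tool(
  commands=[
    [-1, [0.026, -0.021, 0.01], [0, 0, 0]],
    [-1, [0.026, -0.021, 0.01], [0, 0, 0]],
    [-1, [0.0164, -0.014, 0.005], [0, 0, 0]],
    [-1, [0.008, -0.007, 0], [0, 0, 0]],
    [-1, [0, 0, 0], [0, 0, 0]],
    [-1, [0, 0, 0], [0, 0, 0]],
  ],
)

```text
time_s: 2.27
eef_pos: [643.2, 128.0, 170.6]
ee_rot: [0.0, 0.993, 0.121, -0.0]
force: [-0.5, -1.4, 1.1]
grip_width: 0.998
grip_force: 0.0
```

```bash
python3 - <<'E'
from rig import *
from h import *
s=sense();c=capture("wrist");im=c["pixels"];cv2.imwrite("pics/w1.png",im[:,:,::-1]);pickle.dump((s,c),open("pics/w1.pkl","wb"))
print(s["eef_pos"],s["ee_rot"])
P=cloud(c,s);z=P[...,2];m=(c["z_map"]>0)&(z>35)&(z<45)&(abs(P[...,0]-644)<70)&(abs(P[...,1]-130)<60)
m=cv2.morphologyEx(m.astype(np.uint8),cv2.MORPH_OPEN,np.ones((31,31)))>0
v,u=np.nonzero(m);print(m.sum(),np.median(z[m]),rect(P[m]),rect(ray(c,np.c_[u,v],40,s)),u.min(),u.max(),v.min(),v.max())
E
```

```text
[643.18724468 127.9694444  170.56420946] [ 3.47446027e-05  9.92591495e-01  1.21498487e-01 -4.91375198e-04]
  return _methods._mean(a, axis=axis, dtype=dtype,
  ret = ret.dtype.type(ret / rcount)
Traceback (most recent call last):
ValueError: zero-size array to reduction operation minimum which has no identity
```

View pics/w1.png

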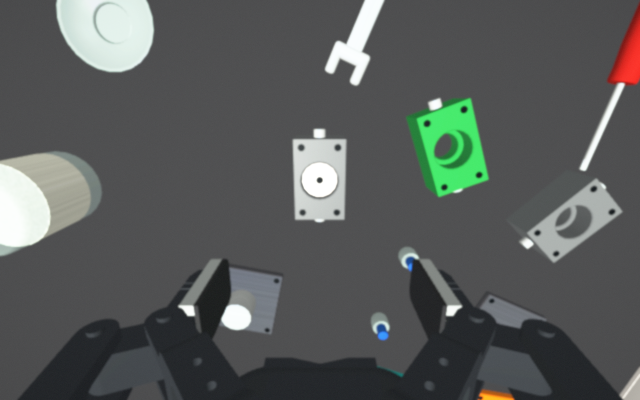

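The wrist view shows the head centred at about (319,179), with its edges parallel to the fingers, which sit to the left and right with clear space. I'll measure it with a smaller mask.

```bash
python3 - <<'E'
from h import *
s,c=pickle.load(open("pics/w1.pkl","rb"))
P=cloud(c,s);z=P[...,2];m=(c["z_map"]>0)&(z>33)&(z<47)&(abs(P[...,0]-644)<70)&(abs(P[...,1]-130)<60)
m=cv2.morphologyEx(m.astype(np.uint8),cv2.MORPH_OPEN,np.ones((11,11)))>0
v,u=np.nonzero(m);print(m.sum(),np.median(z[m]),rect(P[m]),rect(ray(c,np.c_[u,v],40,s)),u.min(),u.max(),v.min(),v.max())
print(ray(c,(319.5,179.5),36,s))
E
```

```text
3118 39.43464865074898 (array([644.7, 129.3,  83.9,  51.7]), np.float32(0.246)) (array([645.3, 129.4,  83.6,  51.6]), np.float32(0.243)) 294 344 138 218
[[644.68613165 128.25982536  36.        ]]
```

Emit:
servo_tool(
  commands=[
    [-1, [0.0015, -0.0009, 0.02], [0, 0, 0]],
    [-1, [0, 0, 0.035], [0, 0, 0]],
    [-1, [0, 0, 0.035], [0, 0, 0]],
    [-1, [0, 0, 0.035], [0, 0, 0]],
    [-1, [0, 0, 0.025], [0, 0, 0]],
    [-1, [0, 0, 0.01], [0, 0, 0]],
    [-1, [0, 0, 0.005], [0, 0, 0]],
    [-1, [0, 0, 0], [0, 0, 0]],
  ],
  squeeze=80,
)

```text
time_s: 2.98
eef_pos: [644.9, 128.6, 6.6]
ee_rot: [0.0, 0.993, 0.121, 0.0]
force: [0.4, 0.4, 0.6]
grip_width: 0.999
grip_force: 0.0
```

Emit:
servo_tool(
  commands=[
    [1, [0, 0, 0], [0, 0, 0]],
    [1, [0, 0, 0], [0, 0, 0]],
    [1, [0, 0, 0], [0, 0, 0]],
    [1, [0, 0, 0], [0, 0, 0]],
    [1, [0, 0, 0], [0, 0, 0]],
    [1, [0, 0, 0], [0, 0, 0]],
    [1, [0, 0, 0], [0, 0, 0]],
    [1, [0, 0, 0], [0, 0, 0]],
  ],
  squeeze=80,
)

```text
time_s: 3.65
eef_pos: [644.7, 129.2, 6.1]
ee_rot: [0.0, 0.993, 0.121, -0.0]
force: [0.1, -0.5, -0.6]
grip_width: 0.002
grip_force: 0.0
```

The gripper shut completely without gripping anything, so I need to look before doing more.

```bash
python3 - <<'E'
from rig import *
from h import *
s=sense();print(s["grip_width"],s["grip_force"],s["wrist_torque"],s["force"],s["joints"])
a=capture("side")["pixels"][90:290,240:500];b=capture("wrist")["pixels"]
cv2.imwrite("pics/d1.png",np.vstack([cv2.resize(a,(390,300)),cv2.resize(b,(480,300))[:,45:435]])[:,:,::-1])
E
```

```text
0.001535562872450558 0.0 [ 0.04199131 -0.00329987 -0.00094746] [ 0.10476867 -0.47174559 -0.60710901] [ 2.00374097e-02  7.85836031e-01  1.25529255e+00 -7.33215172e-06
  1.10046859e+00  1.34776304e+00]
```

View pics/d1.png

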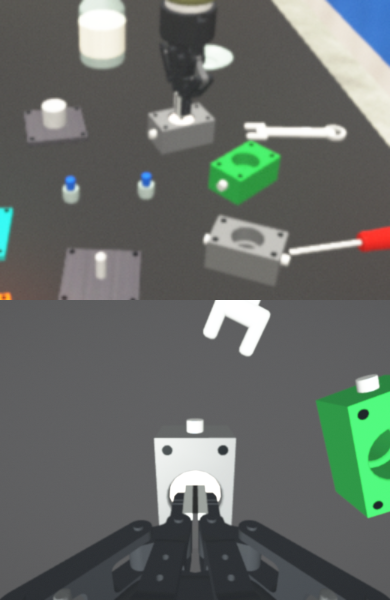

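The side crop shows the block unmoved at about (181,125), with the shut fingers ending above the insert and not around the block. The reported TCP height and the picture disagree, so I'll check with depth.

```bash
python3 - <<'E'
from rig import *
from h import *
s=sense();c=capture("wrist");P=cloud(c,s);Z=c["z_map"]
print(s["eef_pos"],s["time_s"]);print(np.array(c["T_tool_cam"]).round(3))
# block top, near its far end; bench far away
for u,v in((285,200),(340,200),(315,205),(420,30),(100,60),(560,20)): print((u,v),Z[v-2:v+3,u-2:u+3].mean().round(1),P[v,u].round(1))
print("column through the fingers");
for v in range(215,330,6): print(v,P[v,318].round(0),P[v,308].round(0),c["pixels"][v,308])
t=capture("side");P=cloud(t);im=t["pixels"]
m=(P[...,2]>42)&(abs(P[...,0]-644)<45)&(abs(P[...,1]-130)<45)&(t["z_map"]>0)
print("side: things above the block",m.sum(),np.sort(P[m][:,2])[:8].round(0));v,u=np.nonzero(m);i=np.argsort(P[m][:,2])[:200:20];print(P[m][i].round(0))
E
```

```text
[644.67987734 129.19270307   6.06812122] 3.75
[[-1.00000e-03 -9.52000e-01 -3.07000e-01  7.94120e+01]
 [ 1.00000e+00 -1.00000e-03 -0.00000e+00  5.47000e-01]
 [-0.00000e+00 -3.07000e-01  9.52000e-01 -1.77708e+02]
 [ 0.00000e+00  0.00000e+00  0.00000e+00  1.00000e+00]]
(285, 200) 150.8 [673.  153.2  39.4]
(340, 200) 151.1 [679.7 127.3  40.4]
(315, 205) 146.2 [674.1 138.4  39.7]
(420, 30) 163.9 [768.7 105.   -0. ]
(100, 60) 161.9 [ 7.135e+02  2.684e+02 -3.000e-01]
(560, 20) 162.9 [791.  35.  -1.]
column through the fingers
215 [670. 136.  40.] [668. 141.  40.] [232 236 234]
221 [667. 135.  40.] [665. 140.  40.] [231 235 232]
227 [663. 134.  39.] [662. 139.  41.] [228 231 229]
233 [658. 133.  36.] [657. 138.  37.] [255 255 255]
239 [655. 132.  36.] [654. 137.  36.] [255 255 255]
245 [652. 131.  36.] [650. 136.  35.] [255 255 255]
251 [656. 132.  51.] [655. 137.  52.] [161 167 162]
257 [656. 132.  58.] [655. 137.  57.] [159 163 159]
263 [656. 132.  62.] [655. 137.  63.] [157 163 158]
269 [656. 132.  67.] [655. 136.  68.] [157 163 158]
275 [656. 132.  72.] [655. 136.  73.] [158 164 159]
281 [656. 132.  77.] [655. 136.  77.] [157 162 158]
287 [655. 132.  79.] [656. 136.  83.] [94 97 97]
293 [652. 131.  78.] [656. 136.  86.] [48 51 55]
299 [649. 131.  79.] [655. 136.  89.] [47 49 54]
305 [646. 130.  78.] [656. 136.  93.] [45 48 53]
311 [643. 129.  78.] [656. 136.  97.] [46 50 54]
317 [641. 129.  79.] [656. 135.  99.] [45 49 51]
323 [639. 128.  79.] [657. 135. 103.] [44 49 52]
329 [635. 127.  78.] [656. 135. 104.] [41 45 50]
side: things above the block 2537 [42. 44. 44. 44. 44. 45. 46. 46.]
[[653. 126.  42.]
 [632. 124.  50.]
 [638. 120.  54.]
 [650. 116.  58.]
 [650. 121.  63.]
 [652. 117.  68.]
 [652. 119.  71.]
 [649. 117.  75.]
 [637. 115.  85.]
 [646.  99.  88.]]
```

The depth map puts the shut fingertips at about z = 47 while the TCP reads 6. The real tips are therefore about 41 mm behind the reported TCP; x and y agree to within 2 mm. The fingers simply closed above the block and nothing moved. I'll open, lower a further 38 mm (leaving about 9 mm to the bench), and watch the force.

Emit:
servo_tool(
  commands=[
    [-1, [0, 0, -0.01], [0, 0, 0]],
    [-1, [0, 0, 0], [0, 0, 0]],
    [-1, [0, 0, 0], [0, 0, 0]],
    [-1, [0, 0, 0], [0, 0, 0]],
    [-1, [0, 0, 0], [0, 0, 0]],
    [-1, [0, 0, 0], [0, 0, 0]],
    [-1, [0, 0, 0], [0, 0, 0]],
  ],
)

```text
time_s: 4.43
eef_pos: [644.6, 129.2, 15.9]
ee_rot: [-0.0, 0.993, 0.121, -0.0]
force: [1.1, 0.2, 0.1]
grip_width: 0.976
grip_force: 0.0
```

Emit:
servo_tool(
  commands=[
    [-1, [0, 0, 0.01], [0, 0, 0]],
    [-1, [0, 0, 0.01], [0, 0, 0]],
    [-1, [0, 0, 0.01], [0, 0, 0]],
    [-1, [0, 0, 0.01], [0, 0, 0]],
    [-1, [0, 0, 0.008], [0, 0, 0]],
    [-1, [0, 0, 0], [0, 0, 0]],
  ],
)

```text
time_s: 4.93
eef_pos: [643.4, 129.1, -34.5]
ee_rot: [-0.0, 0.993, 0.121, -0.002]
force: [-0.0, 0.4, -0.5]
grip_width: 1.001
grip_force: 0.0
```

Emit:
servo_tool(
  commands=[
    [1, [0, 0, 0], [0, 0, 0]],
    [1, [0, 0, 0], [0, 0, 0]],
    [1, [0, 0, 0], [0, 0, 0]],
    [1, [0, 0, 0], [0, 0, 0]],
    [1, [0, 0, 0], [0, 0, 0]],
    [1, [0, 0, 0], [0, 0, 0]],
    [1, [0, 0, 0], [0, 0, 0]],
  ],
  squeeze=80,
)

```text
time_s: 5.52
eef_pos: [645.3, 129.3, -30.9]
ee_rot: [0.0, 0.993, 0.121, 0.001]
force: [-0.0, -0.0, 6.1]
grip_width: 0.595
grip_force: 85.0
```

Gripped (opening about 51 mm, 85 N). I'll lift gently.

Emit:
servo_tool(
  commands=[
    [1, [0, 0, -0.003], [0, 0, 0]],
    [1, [0, 0, -0.007], [0, 0, 0]],
    [1, [0, 0, -0.015], [0, 0, 0]],
    [1, [0, 0, -0.02], [0, 0, 0]],
    [1, [0, 0, -0.02], [0, 0, 0]],
    [1, [0, 0, -0.02], [0, 0, 0]],
    [1, [0, 0, -0.01], [0, 0, 0]],
    [1, [0, 0, -0.005], [0, 0, 0]],
    [1, [0, 0, 0], [0, 0, 0]],
    [1, [0, 0, 0], [0, 0, 0]],
  ],
)

```text
time_s: 6.35
eef_pos: [644.1, 129.2, 67.0]
ee_rot: [-0.0, 0.993, 0.121, -0.001]
force: [-0.3, -0.1, -3.9]
grip_width: 0.598
grip_force: 84.1
```

```bash
python3 - <<'E'
from rig import *
from h import *
s=sense();c=capture("wrist");P=cloud(c,s);print(s["eef_pos"],s["ee_rot"],s["force"],s["grip_width"],s["grip_force"])
t=capture("side");Q=cloud(t)
cv2.imwrite("pics/l1.png",np.vstack([cv2.resize(t["pixels"][60:260,240:500],(390,300)),cv2.resize(c["pixels"],(480,300))[:,45:435]])[:,:,::-1])
pickle.dump((s,c,t),open("pics/l1.pkl","wb"))
z=P[...,2];m=(c["z_map"]>0)&(z>100)&(z<170)&(c["pixels"].min(2)>150);m[240:]=0
A=np.c_[P[m][:,:2],np.ones(m.sum())];print("top plane",np.linalg.lstsq(A,P[m][:,2],rcond=None)[0],np.median(z[m]),m.sum(),P[m][:,:2].max(0))
E
```

```text
[644.11165133 129.16053458  66.97597779] [-8.86941012e-05  9.92630586e-01  1.21176411e-01 -8.88966881e-04] [-0.30456001 -0.13017056 -3.86137724] 0.5982103726978514 84.11260418593884
top plane [-7.79328599e-01 -1.90079068e-01  6.91938209e+02] 137.53041220756316 4095 [693.27928522 163.62697306]
```

View pics/l1.png

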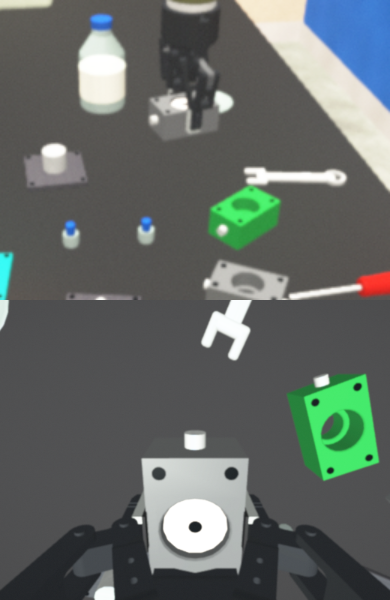

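The lift is good: in the wrist view (lower half) the block is held level, with the insert seated at about (195,525). I'll carry it to a spot about 100 mm short of the pin, so the wrist camera can see the pin ahead.

Emit:
servo_tool(
  commands=[
    [1, [-0.006, 0.0047, 0], [0, 0, 0]],
    [1, [-0.012, 0.0092, 0], [0, 0, 0]],
    [1, [-0.0205, 0.0154, 0], [0, 0, 0]],
    [1, [-0.0205, 0.0154, 0], [0, 0, 0]],
    [1, [-0.0205, 0.0154, 0], [0, 0, 0]],
    [1, [-0.0205, 0.0154, 0], [0, 0, 0]],
    [1, [-0.0205, 0.0154, 0], [0, 0, 0]],
    [1, [-0.0205, 0.0154, 0], [0, 0, 0]],
    [1, [-0.0205, 0.0154, 0], [0, 0, 0]],
    [1, [-0.0205, 0.0154, 0], [0, 0, 0]],
  ],
)

```text
time_s: 7.28
eef_pos: [499.5, -48.6, 67.8]
ee_rot: [-0.0, 0.993, 0.121, -0.0]
force: [1.0, -0.5, -3.5]
grip_width: 0.604
grip_force: 84.1
```

Emit:
servo_tool(
  commands=[
    [1, [-0.0205, 0.0154, 0], [0, 0, 0]],
    [1, [-0.0205, 0.0154, 0], [0, 0, 0]],
    [1, [-0.0205, 0.0154, 0], [0, 0, 0]],
    [1, [-0.0205, 0.0154, 0], [0, 0, 0]],
    [1, [-0.0205, 0.0154, 0], [0, 0, 0]],
    [1, [-0.0125, 0.0095, 0], [0, 0, 0]],
    [1, [-0.009, 0.0065, 0], [0, 0, 0]],
    [1, [-0.006, 0.0045, 0], [0, 0, 0]],
    [1, [0, 0, 0], [0, 0, 0]],
    [1, [0, 0, 0], [0, 0, 0]],
  ],
)

```text
time_s: 8.12
eef_pos: [398.2, -173.5, 68.0]
ee_rot: [-0.0, 0.993, 0.121, 0.0]
force: [0.8, 0.2, -3.2]
grip_width: 0.596
grip_force: 84.1
```

```bash
python3 - <<'E'
from rig import *
from h import *
s=sense();c=capture("wrist");P=cloud(c,s);z=P[...,2];im=c["pixels"];ok=c["z_map"]>0
print(s["eef_pos"],s["ee_rot"],s["force"],s["grip_width"],s["time_s"])
cv2.imwrite("pics/w2.png",im[:,:,::-1]);pickle.dump((s,c),open("pics/w2.pkl","wb"))
near=np.hypot(P[...,0]-493,P[...,1]+152)
m=ok&(near<25)&(z>25)&(z<50);print("pin",m.sum(),np.median(P[m],0),P[m][:,2].max())
t=m&(z>39);v,u=np.nonzero(t);print("tip px",u.mean(),v.mean(),ray(c,(u.mean(),v.mean()),42,s))
m=ok&(near<75)&(z>5)&(z<15);print("plate",rect(P[m]))
b=np.zeros_like(ok);b[215:330,255:385]=1
m=ok&b&(z>128)&(z<147)&(im.min(2)>150)
A=np.c_[P[m][:,:2],np.ones(m.sum())];print("block top tilt",np.linalg.lstsq(A,P[m][:,2],rcond=None)[0][:2],np.median(z[m]),m.sum())
w=(im.min(2)>248)&b;n,l,st,ce=cv2.connectedComponentsWithStats(w.astype(np.uint8));i=1+st[1:,4].argmax()
print("insert",st[i],ce[i],np.median(P[l==i],0),ray(c,ce[i],np.median(z[l==i]),s))
E
```

```text
[ 398.19240071 -173.45118064   68.01849336] [-8.47404224e-05  9.92665119e-01  1.20896464e-01  9.99109424e-06] [ 0.75400574  0.22066103 -3.17619636] 0.5955324514662433 8.1167
pin 326 [ 492.49430595 -153.41809424   40.38043807] 43.59854473148724
tip px 324.4169741697417 70.35793357933579 [[ 492.76069127 -153.47716494   42.        ]]
plate (array([ 493. , -153.4,   90.1,   90. ]), np.float32(2.95))
block top tilt [0.0081828  0.00580544] 134.82112525146078 4290Traceback (most recent call last):
  File "<stdin>", line 13, in <module>
ValueError: attempt to get argmax of an empty sequence
```

View pics/w2.png

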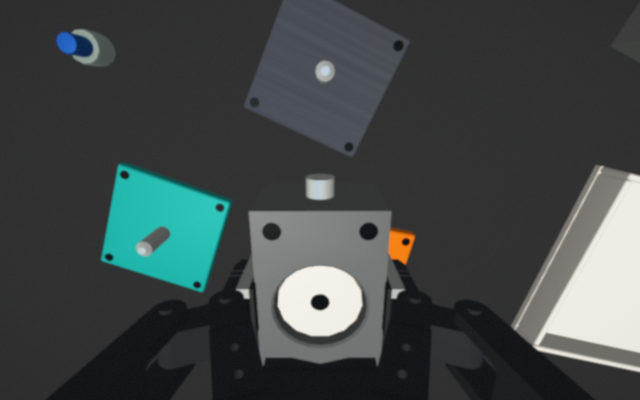

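The wrist view shows the thin-pin plate with its pin tip at (324,70), the held block level with its insert at about (320,301), and the turquoise and orange stands to the sides. Now I'll work out the remaining shift.

```bash
python3 - <<'E'
from h import *
s,c=pickle.load(open("pics/w2.pkl","rb"));P=cloud(c,s);z=P[...,2]
print("block top z",z[222:250:6,[262,320,378]].round(1).tolist(),"insert z",z[[285,320],320],z[301,[300,340]])
E_=P[[285,320],320];zi=np.median(z[275:330,290:350])
o=ray(c,(320,301),zi,s)[0];print(zi,o)
# block edges left/right at row 225 -> mid line
print(ray(c,[(249.5,213),(390.5,213)],zi+4,s))
x=np.array([np.cos(.243),np.sin(.243)]);y=np.array([np.sin(.243),-np.cos(.243)])
d=np.array([492.8,-153.2])-o[:2];print("shift tool x,y",d@x,d@y)
E
```

```text
block top z [[138.8, 139.6, 245.7], [138.1, 139.0, 138.8], [138.8, 139.2, 138.6], [139.3, 138.4, 137.5], [138.8, 139.3, 138.4]] insert z [135.02055805 133.93511231] [134.61512391 134.84146056]
134.83401429203656 [ 397.99066437 -174.05090799  134.83401429]
[[ 431.21325678 -139.35215946  138.83401429]
 [ 443.52577973 -189.34350628  138.83401429]]
shift tool x,y 97.04093750276391 2.5742833124354862
```

Emit:
servo_tool(
  commands=[
    [1, [0.005, 0, 0], [0, 0, 0]],
    [1, [0.015, 0.001, 0], [0, 0, 0]],
    [1, [0.02, 0.0007, 0], [0, 0, 0]],
    [1, [0.02, 0.001, 0], [0, 0, 0]],
    [1, [0.02, 0, 0], [0, 0, 0]],
    [1, [0.0125, 0, 0], [0, 0, 0]],
    [1, [0.005, 0, 0], [0, 0, 0]],
    [1, [0, 0, 0.01], [0, 0, 0]],
    [1, [0, 0, 0.02], [0, 0, 0]],
    [1, [0, 0, 0.01], [0, 0, 0]],
  ],
)

```text
time_s: 9.0
eef_pos: [492.1, -152.0, 25.7]
ee_rot: [-0.001, 0.993, 0.121, -0.001]
force: [-1.2, 0.5, -5.0]
grip_width: 0.595
grip_force: 84.1
```

Emit:
servo_tool(
  commands=[
    [1, [0, 0, 0.005], [0, 0, 0]],
    [1, [0, 0, 0.005], [0, 0, 0]],
    [1, [0, 0, 0.004], [0, 0, 0]],
    [1, [0, 0, 0.004], [0, 0, 0]],
    [1, [0, 0, 0.004], [0, 0, 0]],
    [1, [0, 0, 0], [0, 0, 0]],
  ],
)

```text
time_s: 9.5
eef_pos: [493.3, -152.7, 5.6]
ee_rot: [-0.0, 0.993, 0.121, -0.0]
force: [-0.7, -0.3, -3.7]
grip_width: 0.597
grip_force: 84.1
```

There is no contact although the block's underside (about z = 36) is below the pin tip, so the pin is in the hole. I'll continue down.

Emit:
servo_tool(
  commands=[
    [1, [0, 0, 0.005], [0, 0, 0]],
    [1, [0, 0, 0.005], [0, 0, 0]],
    [1, [0, 0, 0.004], [0, 0, 0]],
    [1, [0, 0, 0.004], [0, 0, 0]],
    [1, [0, 0, 0.003], [0, 0, 0]],
    [1, [0, 0, 0.002], [0, 0, 0]],
    [1, [0, 0, 0], [0, 0, 0]],
    [1, [0, 0, 0], [0, 0, 0]],
  ],
)

```text
time_s: 10.17
eef_pos: [493.6, -152.8, -16.9]
ee_rot: [0.0, 0.993, 0.121, 0.0]
force: [-0.3, -0.2, -2.1]
grip_width: 0.598
grip_force: 84.0
```

Emit:
servo_tool(
  commands=[
    [1, [0, 0, 0.001], [0, 0, 0]],
    [1, [0, 0, 0.001], [0, 0, 0]],
    [1, [0, 0, 0], [0, 0, 0]],
    [1, [0, 0, 0], [0, 0, 0]],
  ],
)

```text
time_s: 10.5
eef_pos: [493.6, -152.7, -18.9]
ee_rot: [-0.0, 0.993, 0.121, 0.0]
force: [0.2, -0.9, -2.8]
grip_width: 0.595
grip_force: 84.0
```

Emit:
servo_tool(
  commands=[
    [1, [0, 0, 0.001], [0, 0, 0]],
    [1, [0, 0, 0], [0, 0, 0]],
    [1, [0, 0, 0.001], [0, 0, 0]],
    [1, [0, 0, 0], [0, 0, 0]],
    [1, [0, 0, 0], [0, 0, 0]],
  ],
)

```text
time_s: 10.92
eef_pos: [493.6, -152.7, -20.9]
ee_rot: [-0.0, 0.993, 0.121, -0.0]
force: [-0.1, -0.3, -3.4]
grip_width: 0.596
grip_force: 84.4
```

```bash
python3 - <<'E'
from rig import *
from h import *
s=sense();c=capture("wrist");P=cloud(c,s);z=P[...,2];print(s["force"],s["eef_pos"])
print("top",z[222:250:6,[265,320,375]].round(1).tolist(),"insert",z[[262,270,278,290,305],320].round(1))
E
```

```text
[-0.07508338 -0.32960977 -3.43983595] [ 493.57180456 -152.72998907  -20.94052641]
top [[49.6, 50.4, 50.8], [49.8, 50.1, 50.6], [49.1, 49.3, 50.3], [49.5, 49.7, 50.1], [50.8, 48.9, 50.1]] insert [49.  51.7 57.3 59.2 58. ]
```

The block's top is at about 50 and the insert at about 59, so it is nearly seated. I'll step down until the force rises.

Emit:
servo_tool(
  commands=[
    [1, [0, 0, 0.0005], [0, 0, 0]],
    [1, [0, 0, 0.0005], [0, 0, 0]],
    [1, [0, 0, 0], [0, 0, 0]],
    [1, [0, 0, 0], [0, 0, 0]],
  ],
)

```text
time_s: 11.3
eef_pos: [493.6, -152.7, -21.0]
ee_rot: [0.0, 0.993, 0.121, 0.0]
force: [-4.7, 2.1, 8.8]
grip_width: 0.6
grip_force: 85.8
```

Emit:
servo_tool(
  commands=[
    [1, [0, 0, 0.0005], [0, 0, 0]],
    [1, [0, 0, 0.0005], [0, 0, 0]],
    [1, [0, 0, 0], [0, 0, 0]],
    [1, [0, 0, 0], [0, 0, 0]],
  ],
)

```text
time_s: 11.63
eef_pos: [493.6, -152.7, -21.1]
ee_rot: [0.0, 0.993, 0.121, 0.0]
force: [-9.9, 4.3, 22.0]
grip_width: 0.597
grip_force: 87.2
```

It is seated with 22 N on the plate. I'll relax a little, open, check, then withdraw straight up.

Emit:
servo_tool(
  commands=[
    [1, [0, 0, -0.001], [0, 0, 0]],
    [1, [0, 0, 0], [0, 0, 0]],
    [0.1, [0, 0, 0], [0, 0, 0]],
    [-0.2, [0, 0, 0], [0, 0, 0]],
    [-0.5, [0, 0, 0], [0, 0, 0]],
    [-1, [0, 0, 0], [0, 0, 0]],
    [-1, [0, 0, 0], [0, 0, 0]],
    [-1, [0, 0, 0], [0, 0, 0]],
    [-1, [0, 0, 0], [0, 0, 0]],
  ],
  squeeze=20,
)

```text
time_s: 12.38
eef_pos: [493.6, -152.8, -22.0]
ee_rot: [0.0, 0.993, 0.121, 0.0]
force: [0.1, -0.7, 1.0]
grip_width: 0.998
grip_force: 0.0
```

Emit:
servo_tool(
  commands=[
    [-1, [0, 0, -0.005], [0, 0, 0]],
    [-1, [0, 0, -0.01], [0, 0, 0]],
    [-1, [0, 0, -0.02], [0, 0, 0]],
    [-1, [0, 0, -0.03], [0, 0, 0]],
    [-1, [0, 0, -0.03], [0, 0, 0]],
    [-1, [0, 0, -0.03], [0, 0, 0]],
    [-1, [0, 0, -0.02], [0, 0, 0]],
    [-1, [0, 0, -0.01], [0, 0, 0]],
    [-1, [0, 0, 0], [0, 0, 0]],
    [-1, [0, 0, 0], [0, 0, 0]],
  ],
)

```text
time_s: 13.22
eef_pos: [493.3, -152.6, 132.7]
ee_rot: [-0.0, 0.993, 0.121, -0.0]
force: [-0.1, -0.3, -0.1]
grip_width: 0.998
grip_force: 0.0
```

```bash
python3 - <<'E'
from rig import *
from h import *
s=sense();print(s["force"],s["eef_pos"])
c=capture("wrist");im=c["pixels"];t=capture("side")["pixels"]
cv2.imwrite("pics/f.png",np.hstack([im[80:380,120:520],cv2.resize(t[180:320,220:460],(400,300))])[:,:,::-1])
P=cloud(c,s);z=P[...,2];ok=c["z_map"]>0;near=np.hypot(P[...,0]-493,P[...,1]+153)
m=ok&(near<60)&(z>45)&(z<54);print("head top",rect(P[cv2.morphologyEx(m.astype(np.uint8),cv2.MORPH_OPEN,np.ones((7,7)))>0]),np.median(z[m]))
A=np.c_[P[m][:,:2],np.ones(m.sum())];print("tilt",np.linalg.lstsq(A,P[m][:,2],rcond=None)[0][:2])
m=ok&(near<30)&(z>55)&(z<66);print("insert",cv2.minEnclosingCircle(np.float32(P[m][:,:2])),np.median(z[m]))
E
```

```text
[-0.06801954 -0.31247434 -0.09727394] [ 493.3313636  -152.58662159  132.67964365]
head top (array([ 493.5, -153. ,   84.1,   52. ]), np.float32(0.247)) 49.76681222760328
tilt [-0.00143101  0.00038827]
insert ((493.4096374511719, -152.72451782226562), 17.88082504272461) 59.7142892310344
```

View pics/f.png

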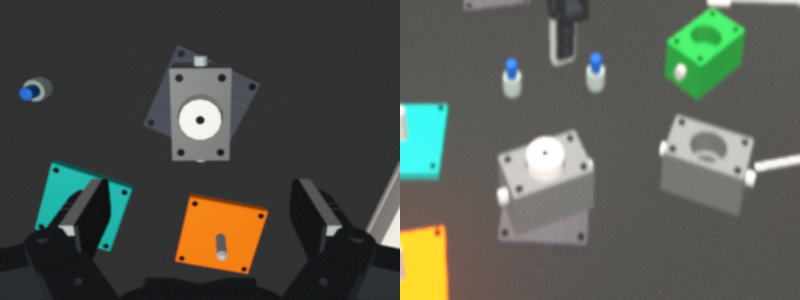

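The pictures show the head flat on the ejector plate, with the insert standing about 10 mm proud at its centre and the gripper clear; the spare has not moved. I'm handing in the job.

```bash
python3 -c "
from rig import *
print(finish_job())"
```

```text
the job is handed in; nothing more can be done
None
```

The head is flat on the ejector plate within about 1 mm of the pin, the insert stands about 10 mm above the block's top (about 14 mm up from where it lay), the spare was left alone, and the job is handed in after about 13 s; the hand-in gave no verdict. The first grasp closed on air because the reported TCP sits about 41 mm beyond the real fingertips, but nothing moved and I corrected for it.

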